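# Lock a mould into the filling bay past a spring catch

### The job

Shut the plum two-cell mould that lies on the mould track into the bay at the closed end of the track: press the long spring bar between the rails down and, keeping it down the whole time, push the mould along the rails over the two catch pins into the bay. Then let the bar spring up again, so that its pins stand up behind the mould and lock it in. Only press and push: do not lift, carry or tip the mould, and leave the small moulds and the tin beside the track where they are.

Things in the scene. Friction and masses are not known exactly. Their poses are not given: they have to be found in the camera images.
- track: Fixed mould track, 304 x 132 mm. Origin: on the table (z 0), mid-width, under the line of the catch pins. x points along the track the way the mould must travel (to the bay), y across, z up. In its frame (mm): white rails at y +-40 to +-53, top z 24; the spring bar lies in the 80 mm slot between them; side guides at y +-53 to +-61, top z 34; open entry end at x -202.
- bay_centre (a point): Fixed point at the middle of the bay, mid-width, at rail-top height (24 mm); axes as the track's. It lies 49 mm beyond the pin line. The bay is 88 mm long for the 80 mm mould, from the pins' far side (track x +5 mm) to the face of the end stop, an aluminium cross wall (track x +93 mm, top 46 mm over the table). Locked in, the mould's centre is within 4 mm of this point along the track.
- press_bar: Steel spring bar (plunger) in the slot between the rails, 225 x 74 mm, moving only straight up and down. Origin: on its top face, mid-width, on the pin line; axes as the track's; it reaches from x -190 to +35 mm. Up, its top is 23 mm over the table; it can be pressed 10 mm down to a stop (5 N to start, 8 N at the stop) anywhere along its mid-line, and springs up when let go.
- pins_mid (a point): Point midway between the two catch pins, at their tops; moves with the bar. The pins stand on the bar at track x -5 to +5, y +-30 to +-37 mm, 7 mm over the bar: 6 mm over the rail tops when up, below them when the bar is 7 mm or more down. The way between them is 60 mm wide: a finger can slide along the pressed bar, pushing the mould from behind and following it between the pins.
- bar_mould: Loose plum-coloured two-cell mould, about 150 g, 100 x 80 x 36 mm, lying across the two rails (underside 24 mm, top 60 mm over the table), 3 mm play to each side guide. Origin: centre of its underside; x is its 100 mm side, across the track; y its 80 mm side, along the track. It starts on the entry side of the pins with 65 mm or more of free bar behind it.
- heart_mould: Bystander: small ivory heart mould, 50 x 55 x 44 mm, loose on the table beside the track. Origin: centre of its underside.
- clover_mould: Bystander: small ivory three-lobed mould, 56 x 61 x 42 mm, loose on the table beside the track. Origin: centre of its underside.
- wick_tin: Bystander: round pale tin with a lid, 62 mm across, 42 mm high, loose on the table beside the track. Origin: centre of its underside.
Things that resemble listed ones, but are neither listed nor needed, are in the scene too. Leave any yellow look-alike of the bar_mould alone.

How it is judged:
By the outcome, as a careful person would: the job done as asked, in the order asked, and still so for the second after the job is handed in, with the robot touching nothing.
It also fails if it takes over 42 s, if anything falls off the work surface, if the arm or the gripper's body presses on something with over 40 N, if the wrist force passes 120 N, or if a joint passes its speed limit or range.

### The arm

A 7-joint arm with a two-finger parallel gripper is mounted at the origin on a cart in front of the work surface, level with it; the furniture and walls round the work are solid. World frame = base frame: x ahead of the robot, y to its left, z up, the work surface at z = 0. Lengths are in m, angles in degrees, forces in N, time in s.
With the tool pointing down it reaches from about 0.4 to 0.85 m from the base axis. Payload 4.4 kg.
Tool frame: the origin (TCP) lies midway between the tips of the shut fingers; the grasp point (between the pads) lies 19 mm behind it; x points along the fingers, y is the direction in which the jaws open and shut, and the axes are right-handed (so a half turn about x gives the same grasp; the last joint's range is limited). The gripper opens to 94 mm and grips with 3 to 60 N. Pads are 16 mm wide; open, the fingers measure 119 mm over their backs; the gripper's body (75 mm by 177 mm) begins 78 mm behind the grasp point.
Start: joints at [-78.656, 36.005, 2.206, 86.941, -1.547, 57.084, -1.146], TCP at [0.169, 0.628, 0.205] pointing down, gripper open.
Joint ranges: [-175.42, 175.42], [-21.48, 121.26], [-71.46, 75.88], [10.55, 141.38], [-63.04, 243.04], [13.31, 113.54], [-168.57, 168.57]. Speed limits (degrees/s): [147.25, 147.25, 180, 180, 180, 180, 180].

### API

Orientations are given as a 3x3 rotation matrix whose columns are the frame's x, y, z axes.
In Python, from workcell import r gives the robot as it stands.
- The arm moves only by the shell command python3 -m inch 'ROWS'. ROWS is JSON, a list of rows, each an object of numbers: "tx", "ty", "tz": the shift along the tool's x, y, z as a fraction of full scale; "ax", "ay", "az": the turn, a rotation vector about the tool's x, y, z as a fraction of full scale; "gripper": the opening in per cent of the stroke, from 0 (shut) to 100 (fully open). In form: [{"tx": .., "ty": .., "tz": .., "ax": .., "ay": .., "az": .., "gripper": ..}, ...]. A call has exactly 10 rows; each row is the pose to reach, as a shift and turn from the pose commanded when the call began, along the tool's axes at that moment; what a row does not reach only later rows make up. Full scale, the value 1, is 0.8 m for a shift and pi/4 rad for a turn. A row lasts 1/10 s, in which the tool goes at most 50 mm and 8.59 degrees, less where a joint would pass 70% of its speed; a pose out of reach is approached as far as the arm can. A call with a number of a shift or a turn outside -1 to 1 is refused whole. A call with a gripper value outside its range is refused whole. The fingers move at their own pace and stop on an object; the grip force is fixed at half the most. Time passes only in rows, so rows that repeat a pose let the fingers close, or fill a call up. It gives the time, the measured TCP pose, the force and the opening at its end, in the units of the state.
- r.state(): the state, without advancing time (a new reading comes with each control period).
- r.get_image(name): name is "scene" or "top" or "wrist"; returns a dict with "image" (480x640x3 uint8, red, green, blue), "range_z" (480x640 float32, m along the optical axis (not along the pixel's ray), 0 where there is no reading), "K" (3x3 intrinsics, pixels), "k1" (the pictures are not rectified: a ray, as slopes to the right and down, at radius r is drawn at 1 + k1 r^2 times it, then the intrinsics apply), "position" and "rotation" of the camera in the world; the wrist camera has in their place "hand_eye" (4x4, takes a point from camera to tool coordinates, whose origin is the TCP and whose axes are the tool frame's). Camera axes: x right, y down, z forward; pixel columns grow to the right and rows downward; lengths in m; the calibration is good to about 2 mm. A picture is of the moment at which its call begins: read the wrist's pose just before it.
- r.job_done(): hands the job in, once; it reports no verdict.
The state is a dict: "time_s": time; "joint_pos": joint angles; "qvel": joint speeds; "joint_torque": joint torques, N m; "position": TCP position; "eef_rot": TCP orientation; "ft_force": force on the tool from outside, world axes, zero at the start; "moment": the same for the moment, N m; "opening": opening from 0.0 (shut) to 1.0 (fully open).
Only numpy, scipy, OpenCV 4.12 (cv2) and the standard library are available. Lean on these libraries where they do the work, as an engineer would, in place of code of your own. Each camera call takes 0.05 s, during which the arm holds its last target. There are 200 camera calls.

## Working session

There is one attempt and no reset: what is moved stays moved. The work goes in short steps, Python scripts to look and compute and a shell command to move; the robot and the scene stay as the last step left them, time stands still between calls to the robot, and variables do not carry over. Pictures are saved under pics/ and viewed, about 8 in all and at most 12, crops included, and the job is handed in when it is done.

```bash
mkdir -p pics; cat > h.py <<'E'
import numpy as np, cv2
from workcell import r
def cam(n):
    s=r.state(); d=r.get_image(n)
    if n=='wrist':
        T=np.eye(4);T[:3,:3]=np.array(s['eef_rot']);T[:3,3]=s['position']
        M=T@np.array(d['hand_eye']);d['position']=M[:3,3];d['rotation']=M[:3,:3]
    return d
def pts(d,uv,z=None):
    # pixel(s)->world; on plane z, or by range
    uv=np.atleast_2d(np.array(uv,float));K=np.array(d['K'])
    p=np.c_[(uv[:,0]-K[0,2])/K[0,0],(uv[:,1]-K[1,2])/K[1,1]];q=p.copy()
    for _ in range(20): q=p/(1+d['k1']*(q**2).sum(1,keepdims=True))
    ray=np.c_[q,np.ones(len(q))]@np.array(d['rotation']).T;C=np.array(d['position'])
    if z is None: t=d['range_z'][uv[:,1].astype(int),uv[:,0].astype(int)][:,None]
    else: t=((z-C[2])/ray[:,2])[:,None]
    return C+ray*t
def save(d,n): cv2.imwrite(f'pics/{n}.png',cv2.cvtColor(d['image'],cv2.COLOR_RGB2BGR))
E
python3 - <<'E'
from h import *
s=r.state();print(s)
for n in('top','scene'):
    d=cam(n);save(d,n+'0');print(n,d['position'],d['rotation'],d['K'],d['k1'])
E
```

```text
{'time_s': 0.0, 'joint_pos': array([-78.65907841,  36.05707269,   2.20037083,  86.99716474,
        -1.54785745,  57.08435076,  -1.14552911]), 'qvel': array([-0.01489807,  0.00907977, -0.06187003,  0.0261792 ,  0.03173241,
        0.07658717, -0.01417337]), 'joint_torque': array([ 2.68936446e-04, -5.49754214e+01,  1.14381205e+00, -1.86638921e+01,
       -5.21845906e-02,  2.35958834e-02,  1.57735835e-04]), 'position': array([0.16921549, 0.62687658, 0.20456778]), 'eef_rot': array([[-5.06752701e-04,  2.60661135e-01,  9.65430223e-01],
       [-1.83373519e-03,  9.65428482e-01, -2.60661627e-01],
       [-9.99998190e-01, -1.90243436e-03, -1.12499950e-05]]), 'ft_force': array([-0.33333455,  0.28946053,  0.26059218]), 'moment': array([ 0.0231209 ,  0.04317563, -0.01575305]), 'opening': 1.0005551385295581}
top [ 0.28485888 -0.01996221  1.25700571] [[ 0.0118119  -0.97517793  0.22110738]
 [-0.99991296 -0.01281923 -0.00312141]
 [ 0.00587836 -0.22105127 -0.97524447]] [[552.46424806   0.         322.82239723]
 [  0.         552.46424806 232.91723982]
 [  0.           0.           1.        ]] -0.15383794898674913
scene [ 0.12519936 -0.68417201  0.70150803] [[ 0.84000895 -0.33137093  0.42962574]
 [-0.54238284 -0.53378514  0.64876365]
 [ 0.01434642 -0.7779889  -0.6281142 ]] [[502.44242403   0.         307.18372849]
 [  0.         502.44242403 245.50177714]
 [  0.           0.           1.        ]] -0.14304872636646368
```

View pics/top0.png

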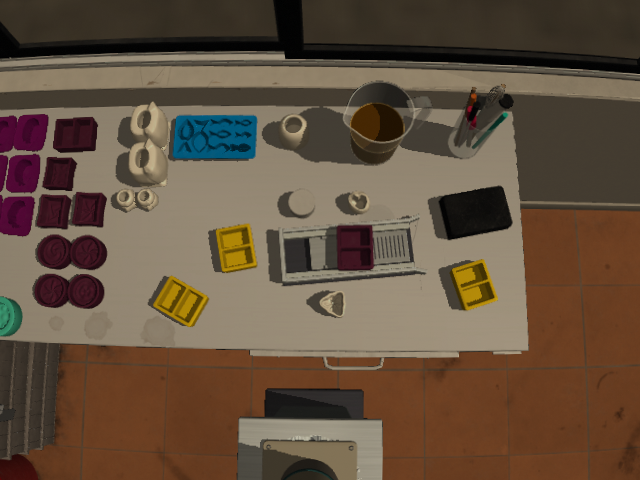

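View pics/scene0.png

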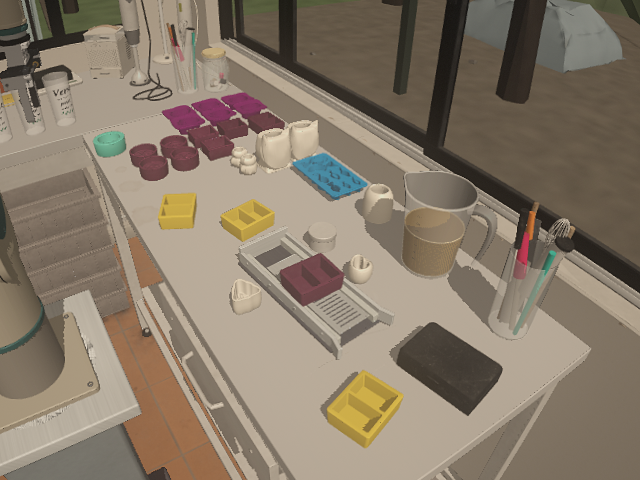

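```bash
python3 - <<'E'
from h import *
d=cam('top');im=d['image']
c=cv2.resize(im[200:320,260:440],None,fx=4.4,fy=4.4,interpolation=cv2.INTER_CUBIC)
cv2.imwrite('pics/topc.png',cv2.cvtColor(c,cv2.COLOR_RGB2BGR))
hsv=cv2.cvtColor(im,cv2.COLOR_RGB2HSV)
b=im.astype(int);m=((b[...,0]-b[...,1]>20)&(b[...,2]-b[...,1]>-2)).astype(np.uint8)
m[:, :300]=0;m[:,420:]=0;m[:200]=0;m[300:]=0
cs=max(cv2.findContours(m,0,2)[0],key=cv2.contourArea)
rc=cv2.minAreaRect(cs);print(rc)
P=pts(d,cv2.boxPoints(rc),.06);print(P,P.mean(0));print(np.linalg.norm(np.diff(P,axis=0),axis=1))
for v in range(206,296,6):
  print(v,[ '%.0f'%(1000*x) for x in pts(d,[[u,v] for u in range(276,430,8)])[:,2]])
E
```

```text
((355.0, 247.0), (44.0, 36.0), 90.0)
[[ 0.57475782 -0.0551871   0.06      ]
 [ 0.57584362 -0.13562086  0.06      ]
 [ 0.47650051 -0.13486571  0.06      ]
 [ 0.47558683 -0.05581526  0.06      ]] [ 0.52567219 -0.09537223  0.06      ]
[0.08044109 0.09934598 0.07905574]
206 ['8', '2', '41', '42', '43', '3', '-2', '0', '1', '-1', '7', '38', '1', '1', '0', '2', '3', '-2', '7', '0']
212 ['2', '2', '25', '45', '38', '4', '-1', '2', '2', '0', '28', '25', '2', '0', '4', '-4', '-3', '6', '3', '-3']
218 ['-0', '-4', '-3', '0', '-0', '4', '1', '0', '4', '1', '6', '-1', '-2', '-3', '3', '3', '33', '33', '-5', '0']
224 ['6', '3', '-1', '1', '2', '-2', '8', '37', '38', '31', '33', '61', '31', '26', '23', '25', '28', '-6', '-2', '-2']
230 ['0', '34', '31', '32', '30', '24', '22', '22', '44', '35', '37', '36', '21', '20', '11', '22', '21', '1', '-1', '-1']
236 ['3', '22', '24', '24', '26', '12', '35', '25', '39', '30', '32', '31', '63', '24', '23', '26', '22', '1', '1', '1']
242 ['2', '1257', '9', '4', '7', '23', '22', '19', '42', '32', '33', '30', '63', '24', '21', '24', '22', '7', '-2', '-2']
248 ['
[... 238 characters left out ...]
['1', '47', '7', '8', '6', '25', '19', '23', '56', '35', '33', '36', '60', '21', '22', '28', '22', '6', '-3', '-2']
266 ['2', '45', '4', '5', '5', '26', '26', '21', '59', '62', '61', '59', '59', '22', '26', '26', '26', '22', '-4', '1']
272 ['-3', '45', '22', '25', '22', '22', '25', '22', '28', '27', '35', '34', '34', '34', '32', '27', '19', '5', '27', '4']
278 ['-1', '47', '37', '35', '34', '35', '31', '24', '7', '3', '11', '8', '2', '4', '2', '2', '-3', '4', '3', '3']
284 ['-1', '7', '9', '3', '-2', '2', '-1', '-1', '-2', '3', '-1', '2', '2', '1', '4', '2', '-5', '0', '1', '2']
290 ['-2', '-5', '4', '-2', '4', '1', '-3', '2', '2', '-1', '2', '-1', '-0', '6', '2', '-2', '-0', '5', '3', '-2']
```

View pics/topc.png

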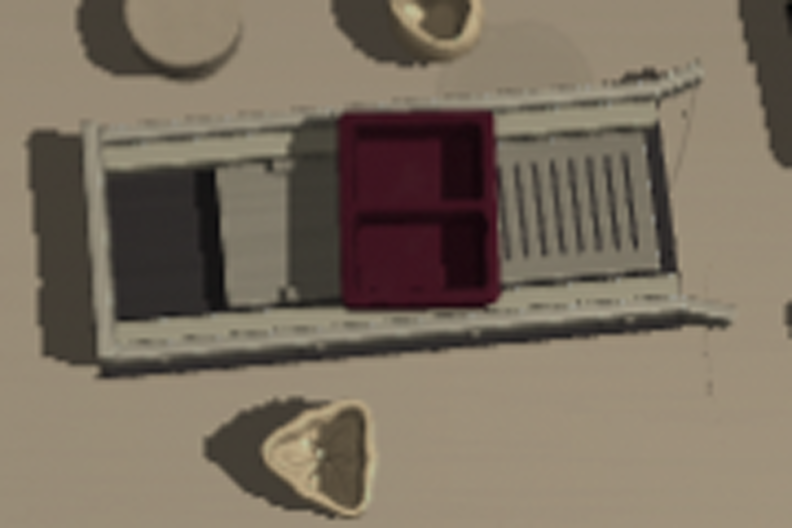

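```bash
python3 - <<'E'
from h import *
d=cam('top')
f=lambda L,z:pts(d,[[260+u/4.4-.4,200+v/4.4-.4] for u,v in L],z)
print('pins',f([(284,164),(290,294)],.030))
print('guides',f([(90,123),(640,83),(100,358),(680,308)],.034))
print('railinner',f([(105,170),(655,122),(115,318),(670,274)],.024))
print('wall',f([(84,122),(100,356)],.046))
print('bar end',f([(652,126),(662,272)],.023), f([(217,170),(231,306)],.023))
E
```

```text
pins [[ 0.55386398 -0.02700639  0.03      ]
 [ 0.48591683 -0.0308402   0.03      ]]
guides [[ 0.57337342  0.0736043   0.034     ]
 [ 0.59860872 -0.21207787  0.034     ]
 [ 0.45112575  0.06510145  0.034     ]
 [ 0.48023753 -0.230284    0.034     ]]
railinner [[ 0.55076605  0.06584665  0.024     ]
 [ 0.5802083  -0.2211028   0.024     ]
 [ 0.4732469   0.05864446  0.024     ]
 [ 0.49956257 -0.22717646  0.024     ]]
wall [[0.57102893 0.07577935 0.046     ]
 [0.45050559 0.06429319 0.046     ]]
bar end [[ 0.57827129 -0.21963124  0.023     ]
 [ 0.50074357 -0.2231925   0.023     ]] [[ 0.55175188  0.00771352  0.023     ]
 [ 0.48043676 -0.00069168  0.023     ]]
```

```bash
python3 -m inch '[{"ty":-0.02,"tz":0.03,"ax":0.1,"gripper":21},{"ty":-0.05,"tz":0.075,"ax":0.2,"gripper":21},{"ty":-0.08,"tz":0.12,"ax":0.3,"gripper":21},{"ty":-0.115,"tz":0.17,"ax":0.4,"gripper":21},{"ty":-0.15,"tz":0.22,"ax":0.5,"gripper":21},{"ty":-0.185,"tz":0.27,"ax":0.6,"gripper":21},{"ty":-0.22,"tz":0.32,"ax":0.7,"gripper":21},{"ty":-0.25,"tz":0.365,"ax":0.8,"gripper":21},{"ty":-0.28,"tz":0.405,"ax":0.9,"gripper":21},{"ty":-0.307,"tz":0.445,"ax":1.0,"gripper":21}]'
python3 - <<'E'
from h import *
def plan(P,yaw):
    s=r.state();R=np.array(s['eef_rot']);d=np.array(P)-s['position'];print(s['position'],'shift frac',R.T@d/.8)
    y=np.degrees(np.arctan2(R[1,2],R[0,2]));print('yaw',y,'ax frac',(y-yaw)/45,s['joint_pos'],s['opening'],s['ft_force'])
plan([.534,-.173,.14],-84.5)
E
```

```text
[0.16934022 0.62717251 0.2049097 ] shift frac [ 0.08207195 -0.84669812  0.70082611]
yaw -15.112052911337559 ax frac 1.5419543797480544 [-78.65655946  36.03986386   2.2028985   86.97092121  -1.54720804
  57.08267841  -1.14464248] 1.0005372208369574 [ 0.71297299  0.66896411 -0.11294812]schema error: expected keys tx, ty, tz, ax, ay, az, gripper
```

```bash
cat >> h.py <<'E'
def plan(P,yaw):
    s=r.state();R=np.array(s['eef_rot']);d=np.array(P)-s['position'];print(s['time_s'],s['position'],'shift frac',R.T@d/.8)
    y=np.degrees(np.arctan2(R[1,2],R[0,2]));print('yaw',y,'ax frac',(y-yaw)/45,s['joint_pos'].round(1),s['opening'],s['ft_force'])
E
python3 -m inch '[{"tx":0,"ty":-0.02,"tz":0.03,"ax":0.1,"ay":0,"az":0,"gripper":21},{"tx":0,"ty":-0.05,"tz":0.075,"ax":0.2,"ay":0,"az":0,"gripper":21},{"tx":0,"ty":-0.08,"tz":0.12,"ax":0.3,"ay":0,"az":0,"gripper":21},{"tx":0,"ty":-0.115,"tz":0.17,"ax":0.4,"ay":0,"az":0,"gripper":21},{"tx":0,"ty":-0.15,"tz":0.22,"ax":0.5,"ay":0,"az":0,"gripper":21},{"tx":0,"ty":-0.185,"tz":0.27,"ax":0.6,"ay":0,"az":0,"gripper":21},{"tx":0,"ty":-0.22,"tz":0.32,"ax":0.7,"ay":0,"az":0,"gripper":21},{"tx":0,"ty":-0.25,"tz":0.365,"ax":0.8,"ay":0,"az":0,"gripper":21},{"tx":0,"ty":-0.28,"tz":0.405,"ax":0.9,"ay":0,"az":0,"gripper":21},{"tx":0,"ty":-0.307,"tz":0.445,"ax":1.0,"ay":0,"az":0,"gripper":21}]'
python3 -c "
from h import *
plan([.534,-.173,.14],-84.5)"
```

```text
time_s: 1.2
position: [0.45, 0.2958, 0.2055]
eef_rot: [[-0.0, 0.869, 0.495], [-0.0, 0.495, -0.869], [-1.0, -0.0, 0.0]]
ft_force: [0.0, 0.5, -0.9]
opening: 0.221
1.2 [0.44996672 0.29581981 0.20554374] shift frac [ 0.08194791 -0.19876336  0.56120308]
yaw -60.33455201503584 ax frac 0.5370099552214258 [-46.8  27.5  15.4 105.1  -9.4  48.6   2.8] 0.2212092319696372 [ 0.02507659  0.52052182 -0.86030703]
```

```bash
python3 -m inch '[{"tx":0,"ty":-0.02,"tz":0.056,"ax":0.06,"ay":0,"az":0,"gripper":21},{"tx":0,"ty":-0.04,"tz":0.112,"ax":0.12,"ay":0,"az":0,"gripper":21},{"tx":0,"ty":-0.06,"tz":0.168,"ax":0.18,"ay":0,"az":0,"gripper":21},{"tx":0,"ty":-0.08,"tz":0.224,"ax":0.24,"ay":0,"az":0,"gripper":21},{"tx":0,"ty":-0.1,"tz":0.28,"ax":0.3,"ay":0,"az":0,"gripper":21},{"tx":0,"ty":-0.12,"tz":0.336,"ax":0.36,"ay":0,"az":0,"gripper":21},{"tx":0,"ty":-0.14,"tz":0.392,"ax":0.42,"ay":0,"az":0,"gripper":21},{"tx":0,"ty":-0.16,"tz":0.448,"ax":0.48,"ay":0,"az":0,"gripper":21},{"tx":0.02,"ty":-0.18,"tz":0.504,"ax":0.537,"ay":0,"az":0,"gripper":21},{"tx":0.04,"ty":-0.199,"tz":0.561,"ax":0.537,"ay":0,"az":0,"gripper":21}]'
python3 - <<'E'
from h import *
plan([.534,-.173,.08],-84.5)
d=cam('wrist');save(d,'w1')
print(d['position'],d['rotation'])
E
```

```text
time_s: 2.2
position: [0.535, -0.1718, 0.1737]
eef_rot: [[0.001, 0.995, 0.099], [-0.0, 0.099, -0.995], [-1.0, 0.001, 0.0]]
ft_force: [0.0, 0.1, 0.3]
opening: 0.211
2.2 [ 0.53501718 -0.17184011  0.17365816] shift frac [ 0.11707105 -0.00155502  0.0012985 ]
yaw -84.31492439474303 ax frac 0.004112791227932651 [  0.8  32.5  21.8 103.8 -15.9  46.7  36.1] 0.21111878619264096 [0.01658972 0.08647106 0.27155108]
[ 0.52602391 -0.09183948  0.35142024] [[ 0.99499551  0.09542909  0.02961813]
 [ 0.09990176 -0.95572249 -0.27679264]
 [ 0.00189265  0.27836633 -0.96047311]]
```

View pics/w1.png

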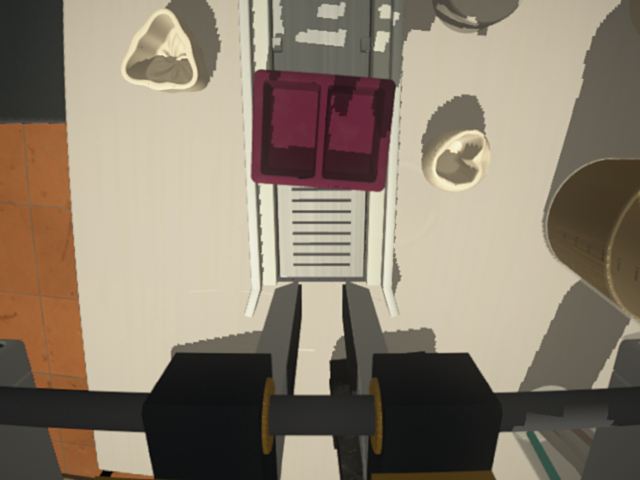

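```bash
python3 - <<'E'
from h import *
d=cam('wrist')
o=np.array([.520,-.029]);X=np.array([-.096,.9954]);Y=np.array([-.9954,-.096])
def f(n,L,z):
    P=pts(d,L,z)[:,:2];print(n,P.round(4).tolist(),'track',np.c_[(P-o)@X,(P-o)@Y].round(4).tolist())
f('bar end',[(278,280),(367,280)],.023)
f('rail in',[(275,200),(276,270),(366,200),(367,270)],.024)
f('guide in',[(256,200),(260,285),(388,200),(383,285)],.034)
f('mould rear top',[(258,186),(382,190)],.06)
f('mould front top',[(258,71),(393,81)],.06)
f('pins',[(278,44),(382,42)],.03)
E
```

```text
bar end [[0.4995, -0.2366], [0.5777, -0.2294]] track [[-0.2046, 0.0404], [-0.2051, -0.0382]]
rail in [[0.4928, -0.1652], [0.4973, -0.2269], [0.568, -0.1584], [0.5764, -0.2197]] track [[-0.133, 0.0401], [-0.1948, 0.0416], [-0.1334, -0.0353], [-0.1953, -0.0378]]
guide in [[0.4786, -0.1646], [0.4852, -0.238], [0.5844, -0.155], [0.5903, -0.2285]] track [[-0.131, 0.0542], [-0.2047, 0.0547], [-0.1316, -0.052], [-0.2053, -0.0508]]
mould rear top [[0.4835, -0.1488], [0.5741, -0.1436]] track [[-0.1158, 0.0478], [-0.1192, -0.0429]]
mould front top [[0.4794, -0.0698], [0.572, -0.0678]] track [[-0.0367, 0.0443], [-0.0437, -0.0481]]
pins [[0.4883, -0.0462], [0.5651, -0.0377]] track [[-0.0141, 0.0332], [-0.013, -0.044]]
```

```bash
python3 - <<'E'
from h import *
plan([.534,-.173,.08],-84.5)
d=cam('wrist')
print(d['hand_eye'],d['K'],d['k1'])
med=lambda d,u,v:np.median(np.array([pts(d,[[u+i,v+j]])[0] for i in range(-4,5) for j in range(-4,5)]),axis=0)
for n,u,v in[('table',200,150),('table',160,280),('table',430,280),('table',450,60),('bar',320,275),('mould bar',320,130)]:print(n,med(d,u,v))
t=cam('top')
for n,u,v in[('table',300,180),('table',250,310),('table',400,310)]:print('top',n,med(t,u,v))
s=cam('scene');save(s,'s1')
c=cv2.resize(s['image'][215:365,225:425],None,fx=4,fy=4,interpolation=cv2.INTER_CUBIC)
cv2.imwrite('pics/s1c.png',cv2.cvtColor(c,cv2.COLOR_RGB2BGR))
E
```

```text
2.3 [ 0.53305923 -0.1785244   0.17224838] shift frac [ 0.11527231  0.00205451 -0.00732459]
yaw -84.87507443941531 ax frac -0.008334987542562544 [  1.1  32.7  22.  103.7 -15.8  46.6  36. ] 0.2132781563505491 [-0.6319922   0.13650264  0.58884078]
[[-6.45375560e-04 -2.78212598e-01  9.60519304e-01 -1.77769053e-01]
 [ 9.99999436e-01  6.30442964e-04  8.54508981e-04 -7.88703467e-04]
 [-8.43287801e-04  9.60519314e-01  2.78212034e-01 -8.04692353e-02]
 [ 0.00000000e+00  0.00000000e+00  0.00000000e+00  1.00000000e+00]] [[397.07798908   0.         321.5838753 ]
 [  0.         397.07798908 241.66295647]
 [  0.           0.           1.        ]] -0.07487591567425432
table [ 0.4207436  -0.12721267 -0.00185532]
table [ 0.38264212 -0.25307855 -0.00154647]
table [ 0.64074461 -0.22930328 -0.00173946]
table [ 0.6263141  -0.03449905 -0.00162102]
bar [ 0.53536556 -0.23365292 -0.00054764]
mould bar [ 0.52410283 -0.10090633  0.05740716]
top table [ 6.98919027e-01  3.20587340e-02 -6.44759560e-05]
top table [0.3184394  0.03190868 0.84800693]
top table [ 0.32875642 -0.09381485  0.74674321]
```

View pics/s1c.png

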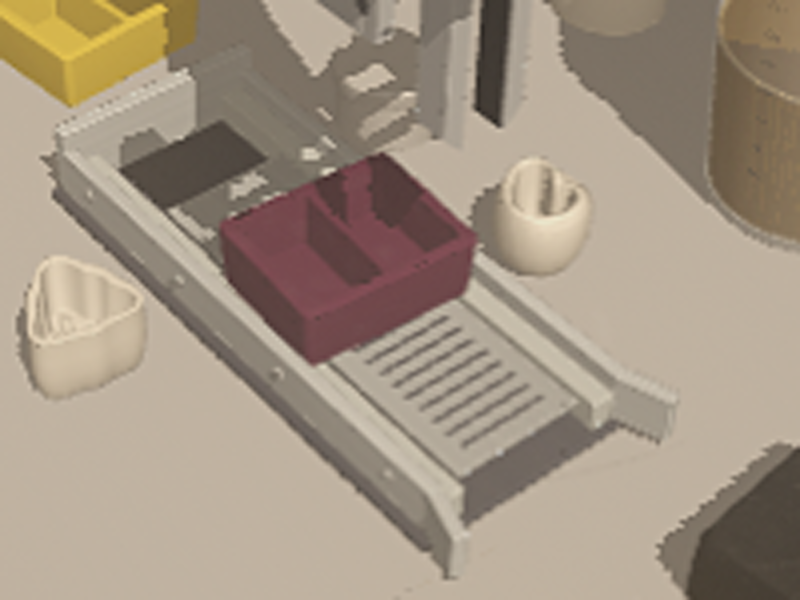

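```bash
python3 -m inch '[{"tx":0.02,"ty":0,"tz":0,"ax":0,"ay":0,"az":0,"gripper":21},{"tx":0.05,"ty":0,"tz":0,"ax":0,"ay":0,"az":0,"gripper":21},{"tx":0.08,"ty":0,"tz":0,"ax":0,"ay":0,"az":0,"gripper":21},{"tx":0.11,"ty":0,"tz":0,"ax":0,"ay":0,"az":0,"gripper":21},{"tx":0.13,"ty":0,"tz":0,"ax":0,"ay":0,"az":0,"gripper":21},{"tx":0.15,"ty":0,"tz":0,"ax":0,"ay":0,"az":0,"gripper":21},{"tx":0.165,"ty":0,"tz":0,"ax":0,"ay":0,"az":0,"gripper":21},{"tx":0.165,"ty":0,"tz":0,"ax":0,"ay":0,"az":0,"gripper":21},{"tx":0.165,"ty":0,"tz":0,"ax":0,"ay":0,"az":0,"gripper":21},{"tx":0.165,"ty":0,"tz":0,"ax":0,"ay":0,"az":0,"gripper":21}]'
python3 - <<'E'
from h import *
plan([.534,-.176,.0135],-84.5)
d=cam('wrist');save(d,'w2')
E
```

```text
time_s: 3.45
position: [0.5352, -0.1699, 0.0426]
eef_rot: [[0.001, 0.995, 0.1], [-0.0, 0.1, -0.995], [-1.0, 0.001, 0.0]]
ft_force: [-0.7, 0.2, -0.2]
opening: 0.211
3.45 [ 0.53523794 -0.16987727  0.04261484] shift frac [ 0.03639325 -0.00235905  0.00744482]
yaw -84.25034170225491 ax frac 0.005547962172113014 [  4.7  43.1  15.7 109.1 -21.4  30.5  40.7] 0.21064458503345232 [-0.70138344  0.21479825 -0.20897588]
```

View pics/w2.png

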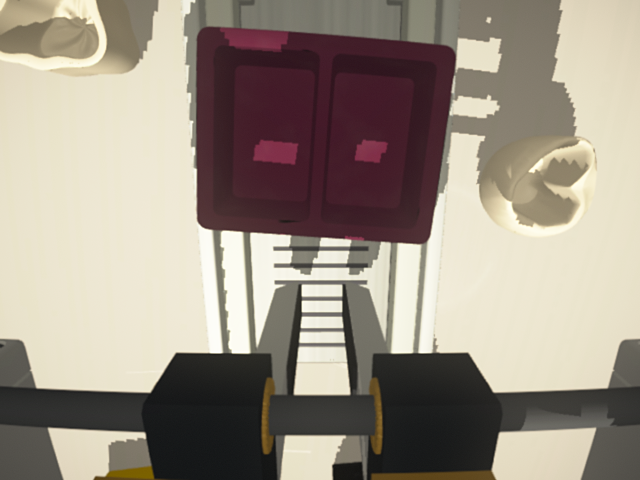

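```bash
python3 - <<'E'
from h import *
d=cam('wrist');plan([.534,-.176,.0135],-84.5)
o=np.array([.520,-.029]);X=np.array([-.096,.9954]);Y=np.array([-.9954,-.096])
def f(n,L,z):
    P=pts(d,L,z)[:,:2];print(n,P.round(4).tolist(),'track',np.c_[(P-o)@X,(P-o)@Y].round(4).tolist())
f('mould rear top',[(200,227),(428,243)],.06)
f('mould front top',[(205,27),(453,46)],.06)
im=cv2.cvtColor(d['image'],cv2.COLOR_RGB2GRAY)
for v in(258,270,330):print(v,[int(x) for x in im[v,190:450:3]])
f('slot?',[(246,258),(391,258),(246,330),(391,330)],.024)
f('tcp',[],.02) if 0 else print((np.array(r.state()['position'])[:2]-o)@X,(np.array(r.state()['position'])[:2]-o)@Y)
E
```

```text
3.55 [ 0.53512345 -0.1701237   0.04254946] shift frac [ 0.03631223 -0.00218096  0.00715127]
yaw -84.27180111878847 ax frac 0.0050710862491450195 [  4.7  43.1  15.7 109.1 -21.4  30.5  40.7] 0.20983234278554955 [-0.74084966  0.73063769  0.54873546]
mould rear top [[0.4798, -0.135], [0.576, -0.1323]] track [[-0.1016, 0.0502], [-0.1082, -0.0459]]
mould front top [[0.4795, -0.0576], [0.5727, -0.0548]] track [[-0.0246, 0.0431], [-0.0307, -0.05]]
258 [234, 234, 234, 234, 250, 251, 252, 251, 213, 115, 119, 234, 250, 250, 250, 250, 250, 251, 195, 115, 122, 247, 244, 243, 244, 244, 244, 245, 244, 242, 243, 243, 241, 246, 125, 128, 128, 130, 131, 129, 126, 149, 235, 239, 237, 240, 238, 237, 239, 237, 233, 233, 239, 127, 122, 127, 125, 126, 125, 128, 127, 131, 113, 231, 226, 219, 225, 104, 134, 228, 245, 244, 243, 243, 242, 241, 240, 150, 136, 236, 247, 244, 241, 234, 232, 234, 233]
270 [234, 234, 234, 234, 245, 251, 252, 252, 243, 122, 119, 141, 252, 250, 250, 250, 250, 250, 231, 117, 109, 247, 245, 244, 244, 244, 245, 246, 246, 244, 243, 244, 243, 244, 244, 247, 244, 131, 133, 130, 119, 242, 2
[... 166 characters left out ...]
2, 235, 134, 155, 244, 247, 245, 241, 228, 235, 234, 234]
330 [233, 232, 233, 232, 232, 231, 248, 252, 252, 252, 219, 115, 136, 172, 251, 250, 251, 251, 251, 246, 118, 106, 245, 247, 209, 116, 116, 116, 116, 116, 116, 115, 115, 116, 58, 45, 41, 114, 118, 116, 116, 115, 115, 114, 114, 113, 115, 115, 114, 112, 113, 82, 42, 41, 84, 112, 113, 113, 113, 114, 114, 114, 114, 112, 203, 208, 128, 143, 243, 245, 244, 244, 243, 242, 242, 155, 134, 236, 248, 246, 241, 230, 232, 231, 232, 231, 231]
slot? [[0.4939, -0.1594], [0.5693, -0.1518], [0.4957, -0.2015], [0.5757, -0.1935]] track [[-0.1273, 0.0385], [-0.127, -0.0372], [-0.1694, 0.0407], [-0.1691, -0.0396]]
-0.14192637989289927 -0.001506006238595305
```

```bash
python3 -m inch '[{"tx":0.006,"ty":-0.0025,"tz":0,"ax":0,"ay":0,"az":0,"gripper":21},{"tx":0.012,"ty":-0.0025,"tz":0,"ax":0,"ay":0,"az":0,"gripper":21},{"tx":0.018,"ty":-0.0025,"tz":0,"ax":0,"ay":0,"az":0,"gripper":21},{"tx":0.023,"ty":-0.0025,"tz":0,"ax":0,"ay":0,"az":0,"gripper":21},{"tx":0.027,"ty":-0.0025,"tz":0,"ax":0,"ay":0,"az":0,"gripper":21},{"tx":0.031,"ty":-0.0025,"tz":0,"ax":0,"ay":0,"az":0,"gripper":21},{"tx":0.034,"ty":-0.0025,"tz":0,"ax":0,"ay":0,"az":0,"gripper":21},{"tx":0.036,"ty":-0.0025,"tz":0,"ax":0,"ay":0,"az":0,"gripper":21},{"tx":0.036,"ty":-0.0025,"tz":0,"ax":0,"ay":0,"az":0,"gripper":21},{"tx":0.036,"ty":-0.0025,"tz":0,"ax":0,"ay":0,"az":0,"gripper":21}]'
python3 - <<'E'
from h import *
plan([.520,-.029,.0135],-84.5)
E
```

```text
time_s: 4.55
position: [0.5324, -0.1703, 0.0134]
eef_rot: [[-0.0, 0.995, 0.099], [0.0, 0.099, -0.995], [-1.0, -0.0, -0.0]]
ft_force: [-1.2, 0.4, 7.9]
opening: 0.208
4.55 [ 0.53235634 -0.17026211  0.01339309] shift frac [-5.78227043e-05  2.19122291e-03 -1.77238365e-01]
yaw -84.29268024073072 ax frac 0.004607105761539603 [  5.9  45.7  14.  110.  -22.5  27.   41.8] 0.20763055920026147 [-1.2237755   0.36662026  7.85786184]
```

```bash
python3 -m inch '[{"tx":0.0005,"ty":0,"tz":-0.007,"ax":0,"ay":0,"az":0,"gripper":21},{"tx":0.0005,"ty":0,"tz":-0.015,"ax":0,"ay":0,"az":0,"gripper":21},{"tx":0.0005,"ty":0,"tz":-0.023,"ax":0,"ay":0,"az":0,"gripper":21},{"tx":0.0005,"ty":0,"tz":-0.031,"ax":0,"ay":0,"az":0,"gripper":21},{"tx":0.0005,"ty":0,"tz":-0.037,"ax":0,"ay":0,"az":0,"gripper":21},{"tx":0.0005,"ty":0,"tz":-0.042,"ax":0,"ay":0,"az":0,"gripper":21},{"tx":0.0005,"ty":0,"tz":-0.047,"ax":0,"ay":0,"az":0,"gripper":21},{"tx":0.0005,"ty":0,"tz":-0.052,"ax":0,"ay":0,"az":0,"gripper":21},{"tx":0.0005,"ty":0,"tz":-0.057,"ax":0,"ay":0,"az":0,"gripper":21},{"tx":0.0005,"ty":0,"tz":-0.062,"ax":0,"ay":0,"az":0,"gripper":21}]'
python3 -m inch '[{"tx":0,"ty":0,"tz":-0.005,"ax":0,"ay":0,"az":0,"gripper":21},{"tx":0,"ty":0,"tz":-0.011,"ax":0,"ay":0,"az":0,"gripper":21},{"tx":0,"ty":0,"tz":-0.017,"ax":0,"ay":0,"az":0,"gripper":21},{"tx":0,"ty":0,"tz":-0.023,"ax":0,"ay":0,"az":0,"gripper":21},{"tx":0,"ty":0,"tz":-0.029,"ax":0,"ay":0,"az":0,"gripper":21},{"tx":0,"ty":0,"tz":-0.035,"ax":0,"ay":0,"az":0,"gripper":21},{"tx":0,"ty":0,"tz":-0.04,"ax":0,"ay":0,"az":0,"gripper":21},{"tx":0,"ty":0,"tz":-0.043,"ax":0,"ay":0,"az":0,"gripper":21},{"tx":0,"ty":0,"tz":-0.045,"ax":0,"ay":0,"az":0,"gripper":21},{"tx":0,"ty":0,"tz":-0.045,"ax":0,"ay":0,"az":0,"gripper":21}]'
python3 - <<'E'
from h import *
plan([.520,-.029,.0135],-84.5)
d=cam('wrist');save(d,'w3')
E
```

```text
time_s: 5.55
position: [0.5303, -0.1253, 0.0138]
eef_rot: [[0.006, 0.995, 0.097], [-0.006, 0.097, -0.995], [-1.0, 0.006, 0.007]]
ft_force: [1.4, -7.0, 8.1]
opening: 0.213
time_s: 6.55
position: [0.5268, -0.0891, 0.0138]
eef_rot: [[0.006, 0.995, 0.098], [-0.005, 0.098, -0.995], [-1.0, 0.006, 0.006]]
ft_force: [1.2, -6.0, 7.8]
opening: 0.214
6.55 [ 0.5268334  -0.08911503  0.01382658] shift frac [-5.09891229e-05 -1.16544056e-03 -7.56198084e-02]
yaw -84.39809496425204 ax frac 0.0022645563499546976 [ -2.9  44.5  14.3 114.3 -24.8  23.7  35.9] 0.21353763789122615 [ 1.18011718 -6.01180316  7.81967184]
```

View pics/w3.png

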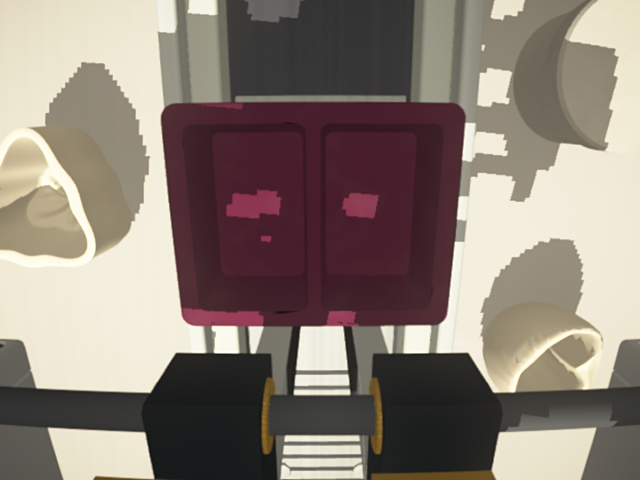

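```bash
python3 -m inch '[{"tx":0,"ty":0,"tz":-0.006,"ax":0,"ay":0,"az":0,"gripper":21},{"tx":0,"ty":0,"tz":-0.013,"ax":0,"ay":0,"az":0,"gripper":21},{"tx":0,"ty":0,"tz":-0.021,"ax":0,"ay":0,"az":0,"gripper":21},{"tx":0,"ty":0,"tz":-0.029,"ax":0,"ay":0,"az":0,"gripper":21},{"tx":0,"ty":0,"tz":-0.037,"ax":0,"ay":0,"az":0,"gripper":21},{"tx":0,"ty":0,"tz":-0.045,"ax":0,"ay":0,"az":0,"gripper":21},{"tx":0,"ty":0,"tz":-0.053,"ax":0,"ay":0,"az":0,"gripper":21},{"tx":0,"ty":0,"tz":-0.060,"ax":0,"ay":0,"az":0,"gripper":21},{"tx":0,"ty":0,"tz":-0.066,"ax":0,"ay":0,"az":0,"gripper":21},{"tx":0,"ty":0,"tz":-0.068,"ax":0,"ay":0,"az":0,"gripper":21}]'
python3 - <<'E'
from h import *
plan([.520,-.029,.0135],-84.5)
o=np.array([.520,-.029]);X=np.array([-.096,.9954])
print('track x',(r.state()['position'][:2]-o)@X)
d=cam('wrist');save(d,'w4')
E
```

```text
time_s: 7.6
position: [0.5215, -0.0346, 0.0137]
eef_rot: [[0.006, 0.995, 0.098], [-0.005, 0.098, -0.995], [-1.0, 0.006, 0.006]]
ft_force: [1.0, -7.4, 8.1]
opening: 0.211
7.6 [ 0.52149877 -0.03464295  0.01372113] shift frac [ 0.00022978 -0.00117674 -0.00720438]
yaw -84.39344874313439 ax frac 0.0023678057081247695 [ -9.1  44.   14.7 116.1 -26.4  22.6  31.8] 0.2108189755460279 [ 0.96967192 -7.36678319  8.14388015]
track x -0.005760869227402351
```

View pics/w4.png

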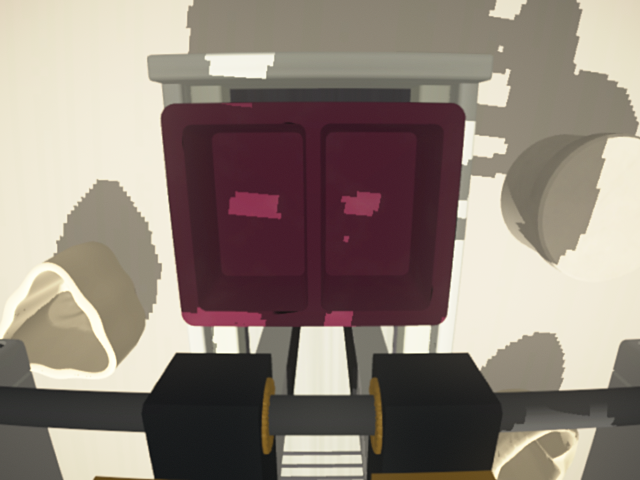

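```bash
python3 - <<'E'
from h import *
d=cam('wrist');o=np.array([.520,-.029]);X=np.array([-.096,.9954])
g=cv2.cvtColor(d['image'],cv2.COLOR_RGB2GRAY)
for u in(250,320,390):print(u,g[45:112:1,u].tolist())
for n,v,z in(('wall',80,.046),('mould front',103,.06),('mould front',103,.058),('rear',325,.06)):print(n,(pts(d,[[320,v]],z)[0,:2]-o)@X)
E
```

```text
250 [138, 136, 137, 137, 137, 137, 135, 138, 172, 203, 229, 241, 242, 242, 242, 242, 242, 243, 242, 243, 242, 242, 242, 241, 242, 242, 242, 243, 244, 245, 245, 246, 240, 174, 115, 107, 109, 109, 109, 108, 108, 109, 111, 105, 82, 65, 62, 62, 62, 62, 62, 61, 61, 63, 61, 62, 59, 59, 68, 73, 76, 76, 69, 54, 49, 50, 51]
320 [135, 135, 135, 135, 137, 135, 134, 136, 143, 146, 149, 150, 149, 149, 149, 147, 148, 146, 146, 146, 144, 144, 143, 142, 143, 145, 145, 146, 147, 145, 141, 135, 127, 116, 108, 105, 106, 106, 105, 105, 105, 107, 105, 90, 64, 58, 59, 59, 59, 59, 58, 59, 58, 58, 58, 58, 54, 49, 49, 51, 49, 49, 49, 49, 47, 46, 46]
390 [137, 134, 135, 134, 135, 135, 133, 131, 141, 146, 146, 149, 149, 149, 148, 148, 147, 146, 146, 145, 145, 144, 144, 143, 143, 144, 146, 146, 148, 147, 142, 137, 129, 119, 110, 106, 106, 107, 106, 105, 106, 106, 106, 96, 73, 58, 56, 58, 57, 57, 57, 57, 57, 57, 58, 58, 55, 46, 45, 46, 47, 46, 47, 47, 46, 46, 45]
wall 0.09095762559276219
mould front 0.08260715132975503
mould front 0.08271056645214148
rear 0.005119766430466559
```

```bash
python3 -m inch '[{"tx":0,"ty":0,"tz":-0.001,"ax":0,"ay":0,"az":0,"gripper":21},{"tx":0,"ty":0,"tz":-0.002,"ax":0,"ay":0,"az":0,"gripper":21},{"tx":0,"ty":0,"tz":-0.003,"ax":0,"ay":0,"az":0,"gripper":21},{"tx":0,"ty":0,"tz":-0.004,"ax":0,"ay":0,"az":0,"gripper":21},{"tx":0,"ty":0,"tz":-0.005,"ax":0,"ay":0,"az":0,"gripper":21},{"tx":0,"ty":0,"tz":-0.006,"ax":0,"ay":0,"az":0,"gripper":21},{"tx":0,"ty":0,"tz":-0.007,"ax":0,"ay":0,"az":0,"gripper":21},{"tx":0,"ty":0,"tz":-0.007,"ax":0,"ay":0,"az":0,"gripper":21},{"tx":0,"ty":0,"tz":-0.007,"ax":0,"ay":0,"az":0,"gripper":21},{"tx":0,"ty":0,"tz":-0.007,"ax":0,"ay":0,"az":0,"gripper":21}]'
python3 - <<'E'
from h import *
plan([.520,-.029,.0135],-84.5)
d=cam('wrist');o=np.array([.520,-.029]);X=np.array([-.096,.9954])
print('track x',(r.state()['position'][:2]-o)@X)
g=cv2.cvtColor(d['image'],cv2.COLOR_RGB2GRAY);save(d,'w5')
for u in(250,320,390):print(u,g[55:112:1,u].tolist())
E
```

```text
time_s: 8.7
position: [0.521, -0.0295, 0.0137]
eef_rot: [[0.006, 0.995, 0.097], [-0.005, 0.097, -0.995], [-1.0, 0.006, 0.006]]
ft_force: [1.4, -6.4, 8.5]
opening: 0.211
8.7 [ 0.52097457 -0.0295176   0.01369959] shift frac [ 0.00023851 -0.00115108 -0.00076357]
yaw -84.43021385782217 ax frac 0.0015508031595073944 [ -9.7  44.   14.7 116.2 -26.6  22.5  31.3] 0.2107570278464134 [ 1.38510758 -6.41288934  8.46180225]
track x -0.000604293181856755
250 [137, 137, 137, 137, 137, 137, 138, 138, 138, 138, 138, 135, 136, 164, 196, 225, 239, 242, 242, 242, 242, 243, 244, 245, 235, 171, 144, 146, 145, 145, 146, 147, 147, 149, 149, 146, 138, 131, 123, 111, 107, 108, 107, 107, 109, 101, 69, 55, 67, 72, 76, 76, 75, 65, 51, 48, 49]
320 [137, 136, 136, 136, 136, 137, 137, 137, 136, 137, 137, 135, 134, 142, 147, 148, 150, 151, 151, 150, 149, 149, 148, 147, 146, 145, 144, 144, 143, 143, 144, 145, 146, 148, 148, 141, 134, 127, 115, 106, 106, 106, 106, 107, 105, 89, 60, 49, 50, 50, 50, 49, 49, 49, 50, 49, 48]
390 [136, 136, 135, 135, 136, 136, 136, 136, 136, 137, 136, 135, 132, 138, 146, 148, 151, 151, 150, 149, 149, 149, 147, 146, 146, 146, 147, 145, 144, 145, 145, 146, 147, 147, 146, 142, 136, 129, 116, 107, 106, 107, 107, 108, 105, 91, 61, 45, 48, 47, 49, 48, 47, 48, 47, 49, 47]
```

```bash
python3 -m inch '[{"tx":0,"ty":0,"tz":0.004,"ax":0,"ay":0,"az":0,"gripper":21},{"tx":0,"ty":0,"tz":0.008,"ax":0,"ay":0,"az":0,"gripper":21},{"tx":0,"ty":0,"tz":0.013,"ax":0,"ay":0,"az":0,"gripper":21},{"tx":0,"ty":0,"tz":0.016,"ax":0,"ay":0,"az":0,"gripper":21},{"tx":0,"ty":0,"tz":0.016,"ax":0,"ay":0,"az":0,"gripper":21},{"tx":-0.005,"ty":0,"tz":0.016,"ax":0,"ay":0,"az":0,"gripper":21},{"tx":-0.015,"ty":0,"tz":0.016,"ax":0,"ay":0,"az":0,"gripper":21},{"tx":-0.03,"ty":0,"tz":0.016,"ax":0,"ay":0,"az":0,"gripper":21},{"tx":-0.06,"ty":0,"tz":0.016,"ax":0,"ay":0,"az":0,"gripper":21},{"tx":-0.09,"ty":0,"tz":0.016,"ax":0,"ay":0,"az":0,"gripper":21}]'
python3 -m inch '[{"tx":-0.03,"ty":0,"tz":0.03,"ax":0,"ay":0,"az":0,"gripper":21},{"tx":-0.06,"ty":0,"tz":0.06,"ax":0,"ay":0,"az":0,"gripper":21},{"tx":-0.1,"ty":0,"tz":0.1,"ax":0,"ay":0,"az":0,"gripper":21},{"tx":-0.14,"ty":0,"tz":0.14,"ax":0,"ay":0,"az":0,"gripper":21},{"tx":-0.16,"ty":0,"tz":0.18,"ax":0,"ay":0,"az":0,"gripper":21},{"tx":-0.16,"ty":0,"tz":0.2,"ax":0,"ay":0,"az":0,"gripper":21},{"tx":-0.16,"ty":0,"tz":0.2,"ax":0,"ay":0,"az":0,"gripper":21},{"tx":-0.16,"ty":0,"tz":0.2,"ax":0,"ay":0,"az":0,"gripper":21},{"tx":-0.16,"ty":0,"tz":0.2,"ax":0,"ay":0,"az":0,"gripper":21},{"tx":-0.16,"ty":0,"tz":0.2,"ax":0,"ay":0,"az":0,"gripper":21}]'
python3 - <<'E'
from h import *
d=cam('wrist');save(d,'w6');print(r.state()['ft_force'])
t=cam('top');s=cam('scene')
a=cv2.resize(d['image'][0:300,150:500],(466,400),interpolation=cv2.INTER_CUBIC)
b=cv2.resize(s['image'][205:355,225:350],(333,400),interpolation=cv2.INTER_CUBIC)
cv2.imwrite('pics/fin.png',cv2.cvtColor(np.hstack([a,b]),cv2.COLOR_RGB2BGR))
E
```

```text
time_s: 9.75
position: [0.5187, -0.0388, 0.0852]
eef_rot: [[-0.001, 0.995, 0.099], [-0.001, 0.099, -0.995], [-1.0, -0.001, 0.001]]
ft_force: [0.2, -0.2, 1.0]
opening: 0.209
time_s: 10.75
position: [0.5349, -0.1953, 0.2115]
eef_rot: [[-0.002, 0.995, 0.102], [0.001, 0.102, -0.995], [-1.0, -0.002, -0.002]]
ft_force: [0.8, 0.4, -0.4]
opening: 0.21
[ 0.75466923 -0.94790126  0.08051511]
```

View pics/fin.png

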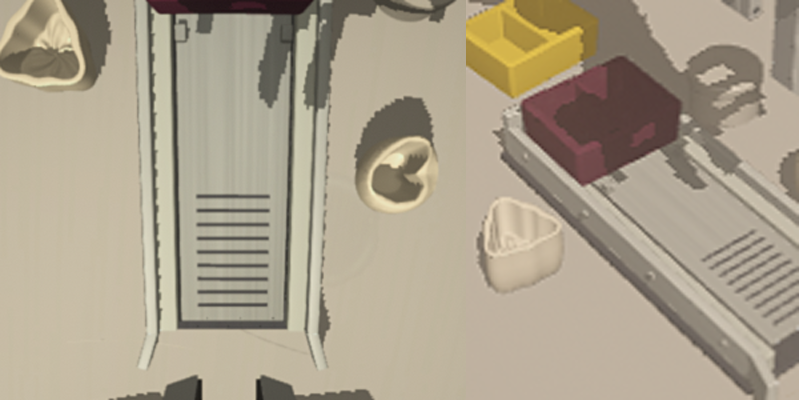

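```bash
python3 - <<'E'
from h import *
o=np.array([.520,-.029]);X=np.array([-.096,.9954]);Y=np.array([-.9954,-.096])
d=cam('wrist');v,u=np.mgrid[0:300,150:500];P=pts(d,np.c_[u.ravel(),v.ravel()]);x=(P[:,:2]-o)@X;y=(P[:,:2]-o)@Y;z=P[:,2]
md=lambda m:(np.median(z[m]).round(4),m.sum())
print('bar',md((x>-100)&(x<-40)&(abs(y)<25)),'rail',md((x>-100)&(x<-40)&(abs(abs(y)-47)<3)),'table',md((abs(y)>80)&(x<-20)&(x>-60)&(y>0)))
for s in(1,-1):
  m=(abs(x+2)<5)&(abs(y*s-33.5e-3)<.005);print('pin',md((abs(x+2e-3)<.005)&(abs(y*s-.0335)<.004)))
t=cam('top');im=t['image'].astype(int);m=((im[...,0]-im[...,1]>20)&(im[...,2]-im[...,1]>-2)).astype(np.uint8);m[:,:270]=0;m[:,420:]=0;m[:200]=0;m[300:]=0
rc=cv2.minAreaRect(max(cv2.findContours(m,0,2)[0],key=cv2.contourArea));Q=pts(t,cv2.boxPoints(rc),.06);c=Q.mean(0)[:2]-o;print('mould',c@X,c@Y,rc)
E
```

```text
bar (np.float64(nan), np.int64(0)) rail (np.float64(nan), np.int64(0)) table (np.float64(nan), np.int64(0))
pin (np.float64(0.0283), np.int64(133))
pin (np.float64(0.0283), np.int64(133))
mould 0.04876105526906849 0.005835080313787895 ((303.18017578125, 253.52285766601562), (43.38945007324219, 36.05100631713867), 85.91438293457031)
  return _methods._mean(a, axis=axis, dtype=dtype,
  ret = ret.dtype.type(ret / rcount)
```

```bash
python3 -c "
from workcell import r
print(r.job_done(), r.state()['time_s'])"
```

```text
the job is handed in; nothing more can be done
the job is handed in; nothing more can be done
```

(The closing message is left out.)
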